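# Hang the tool pocket on its screw

## Task

The orange tool pocket is lying face down on the repair bench. Turn it upright and hang it by the keyhole in its back on the free screw of the blue tool panel: screw head through the round hole, then let it slide down until the screw neck is at the very top of the narrow slot and it hangs straight against the panel, and let go. Leave the other things on the bench where they are.

Things in the scene. Friction and masses are not known exactly. Their poses are not given: they have to be found in the camera images.
- pocket: Orange tool pocket, 0.11 to 0.22 kg, open-topped box of 4 mm walls: 60 mm wide (its y), 44 deep (its x), 130 tall (its z, up when hung). Origin at its centre. Back (x +22) and sides (y +-30) are full height; front wall (x -22) only 50 mm high from the base (z -65). Starts lying on its front: x points up, z level, back on top 44 mm above the bench. Stands stably on its base; pinch it by its sides.
- pocket_hole (a point): Centre of the round hole (22 mm across) of the keyhole through the pocket's 4 mm back plate, at mid-thickness: pocket frame x +20, y 0, z +30 mm; axes as the pocket. Above it 45 degree shoulders narrow to a slot 9 mm wide that runs straight up to z +55 mm.
- pocket_seat (a point): Where the screw's neck axis lies once the pocket is fully down: in the slot, 3 mm below its top end, mid-thickness of the back plate (pocket frame x +20, y 0, z +52 mm), 22 mm above pocket_hole.
- screw: Fixed steel pan-head screw standing level out of the panel's front within 30 mm of its middle, 160 to 178 mm above the bench. Origin on its axis at the panel's face; x points into the panel, z up. Neck 6 mm across, 8 mm long (x 0 to -8 mm), then the head 14 mm across, 5 mm thick (to x -13). The 4 mm back plate has 4 mm of play behind the head.
- screw_neck (a point): Middle of the screw's neck, on its axis, 4 mm out from the panel's face. Axes as screw.
- board: Fixed upright blue tool panel at the robot's right: 16 mm thick (its x), 384 long (y), 215 high (z); origin at the centre of its underside; front face x -8 mm looks along -x; feet reach 98 mm behind. Fixed on the front, over 112 mm from the middle: three screwdrivers in a strip (+y side, up to z 186) and a bit box (-y side, z 85 to 135), out to 34 mm from the face.
- bottle: Bystander: white bottle with blue cap, 60 mm across, 150 mm tall, upright; origin at the centre of its underside.
- spool: Bystander: solder wire spool standing on its flange, 60 mm across, 50 mm tall; origin at the centre of its underside.
- meter: Bystander: yellow multimeter lying on its back, 140 mm (its x) by 72 mm (its y), 42 mm high with its knob; origin at the centre of its underside.
- phone: Bystander: black smartphone lying flat, 148 mm (its x) by 72 mm (its y), 9 mm thick; origin at the centre of its underside.
There are look-alikes about, which are no part of the job. Of the things that look like the pocket, the smallest one is meant.

How it is judged:
On the way, in this order (a step that is already met when the one before it is completed fails the run):
1. the pocket is turned upright (angle between pocket's own z axis and vertical below 0.25 rad), for 0.2 s.
2. the screw head is through the round hole, the back plate around the neck (distance between pocket_hole and screw_neck below 0.009 m), for 0.05 s.
At the end, for the whole second after the job is handed in: The pocket hangs at rest and released on the screw: the seat point of its slot within 6 mm of the middle of the screw's neck, its height axis within 0.12 rad of vertical, its back within 0.15 rad of parallel to the panel (distance between pocket_seat and screw_neck below 0.006 m and angle between pocket's own z axis and vertical below 0.12 rad and angle between the x axis of pocket and the x axis of screw, either way round below 0.15 rad and linear speed of pocket below 0.02 m/s); the robot touches nothing.
It fails at once if the bottle is shifted or toppled (distance of bottle from where it was at the start of the episode above 0.02 m or angle between bottle's own z axis and vertical above 0.5 rad).
It fails at once if the spool is shifted (distance of spool from where it was at the start of the episode above 0.02 m).
It fails at once if the meter is shifted (distance of meter from where it was at the start of the episode above 0.02 m).
It fails at once if the phone is shifted (distance of phone from where it was at the start of the episode above 0.02 m).
It also fails if it takes over 70 s, if anything falls off the work surface, if the arm or the gripper's body presses on something with over 40 N, if the wrist force passes 120 N, or if a joint passes its speed limit or range.

## Robot

A 7-joint arm with a two-finger parallel gripper is mounted at the origin on the work surface. World frame = base frame: x ahead of the robot, y to its left, z up, the work surface at z = 0. Lengths are in m, angles in rad, forces in N, time in s.
With the tool pointing down it reaches from about 0.4 to 0.875 m from the base axis. Payload 19.3 kg.
Tool frame: the origin (TCP) lies between the finger pads; the fingertips stand 17 mm ahead of it and the grasp point (between the pads) lies 2 mm behind it (bot.finger_overhang is the distance from the TCP to the fingertips, in m); z points along the fingers, y is the line along which they close (so a half turn about z gives the same grasp; the last joint's range is limited). The gripper opens to 85 mm and grips with 20 to 120 N. Pads are 22 mm wide; open, the fingers measure 114 mm over their backs; the gripper's body (76 mm by 85 mm) begins 54 mm behind the grasp point. The pads swing forward as they close: fully open they stand 13 mm farther back than shut.
Start: joints at [-1.225, 0.521, -0.036, 1.599, 0.021, 1.021, -0.113], TCP at [0.252, 0.572, 0.248] pointing down, gripper open.
Joint ranges: [-2.91, 2.91], [-0.3, 2.13], [-1.5, 1.42], [0.17, 2.43], [-1.26, 4.41], [0.16, 1.93], [-2.52, 2.52]. Speed limits (rad/s): [1.89, 1.89, 2.39, 2.39, 3.01, 3.01, 3.01].

## Interface

Orientations are given as [roll, pitch, yaw] about the fixed x, y, z axes, in that order (R = Rz(yaw) Ry(pitch) Rx(roll)).
In Python, from workcell import observe, grab_frame, bot gives the robot as it stands.
- The arm moves only by the shell command python3 -m crank 'ROWS' [FORCE]. ROWS is a JSON object of lists of equal length, an entry for each row: "linear": the shift along the world's x, y, z each as a share of 0.25 m, from -1 to 1, a list of three; "delta_rot": the turn, a rotation vector about the world's x, y, z each as a share of 30 degrees, from -1 to 1, a list of three; "fingers": the opening, from -1 (shut) to 1 (fully open). In form: {"linear": [[dx, dy, dz], ...], "delta_rot": [[rx, ry, rz], ...], "fingers": [fingers, ...]}. A call has 1 to 5 rows; each row is the pose to reach, as a shift and turn from the pose commanded when the call began; what a row does not reach only later rows make up. A row lasts 1/10 s, in which the tool goes at most 50 mm and 8.59 degrees, less where a joint would pass 70% of its speed; a pose out of reach is approached as far as the arm can. A call with a number of a shift or a turn outside -1 to 1 is refused whole. A call with a gripper value outside its range is refused whole. The fingers move at their own pace and stop on an object; FORCE is the grip in N (left out, the last holds). Time passes only in rows, so rows that repeat a pose let the fingers close. It gives the time, the measured TCP pose, the force, the opening and the grip force at its end, in the units of the state.
- observe(): the state, without advancing time (a new reading comes with each control period).
- grab_frame(name): name is "side" or "top" or "wrist"; returns a dict with "image" (384x512x3 uint8, red, green, blue), "mtx" (3x3 intrinsics, pixels), "xyz" and "orientation" of the camera in the world. Camera axes: x right, y down, z forward; pixel columns grow to the right and rows downward; lengths in m; the calibration is good to about 2 mm. A picture is of the moment at which its call begins. There is no depth.
- bot.job_done(): hands the job in; it is judged then, once.
The state is a dict: "clock": time; "qpos": joint angles; "qd": joint speeds; "joint_efforts": joint torques, N m; "position": TCP position; "tool_rot": TCP orientation; "force": force on the tool from outside, world axes, zero at the start; "moment": the same for the moment, N m; "grip_width": finger opening in m; "finger_force": force on a finger pad.
Only numpy, scipy, OpenCV 4.12 (cv2) and the standard library are available. Lean on these libraries where they do the work, as an engineer would, in place of code of your own. Each camera call takes 0.05 s, during which the arm holds its last target. There are 200 camera calls.

## Working session

There is one attempt and no reset: what is moved stays moved. The work goes in short steps, Python scripts to look and compute and a shell command to move; the robot and the scene stay as the last step left them, time stands still between calls to the robot, and variables do not carry over. Pictures are saved under pics/ and viewed, at most 10 in all, crops included, and the job is handed in when it is done.

```bash
ls; mkdir -p pics
python3 - <<'E'
from workcell import observe, grab_frame, bot
import cv2,numpy as np
s=observe();print(s)
for n in("side","top"):
    f=grab_frame(n);cv2.imwrite(f"pics/{n}0.png",f["image"][:,:,::-1]);print(n,np.round(f["mtx"],1).tolist(),f["xyz"],f["orientation"])
a=cv2.imread("pics/side0.png");b=cv2.imread("pics/top0.png")
E
```

```text
pics
{'clock': 0.0, 'qpos': array([-1.22521293,  0.52203158, -0.03633959,  1.60004122,  0.02120539,
        1.02116642, -0.112827  ]), 'qd': array([-0.0009122 , -0.00147209,  0.00100101, -0.00021704,  0.00071   ,
        0.0011323 ,  0.00060883]), 'joint_efforts': array([ 6.29816532e-04, -9.27110767e+01,  1.98032632e+00, -3.69925082e+01,
        1.77948049e-02,  8.33922182e-03, -2.88080923e-05]), 'position': array([0.25232738, 0.57140615, 0.24770277]), 'tool_rot': array([-3.14033476e+00,  9.26215425e-05,  2.72578633e+00]), 'force': array([-0.292705  , -0.20876618, -0.37363757]), 'moment': array([ 0.01191207,  0.01324451, -0.05063767]), 'finger_force': 0.0, 'grip_width': 0.08570681101451742}
side [[409.4, 0.0, 257.5], [0.0, 409.4, 189.2], [0.0, 0.0, 1.0]] [ 0.19477887 -0.74888177  0.87213704] [-2.26032845  0.0069815  -0.20058918]
top [[466.2, 0.0, 248.8], [0.0, 466.2, 185.2], [0.0, 0.0, 1.0]] [0.24396494 0.1403314  1.54845988] [-3.04106919e+00  9.23900555e-04 -1.59880552e+00]
```

View pics/side0.png

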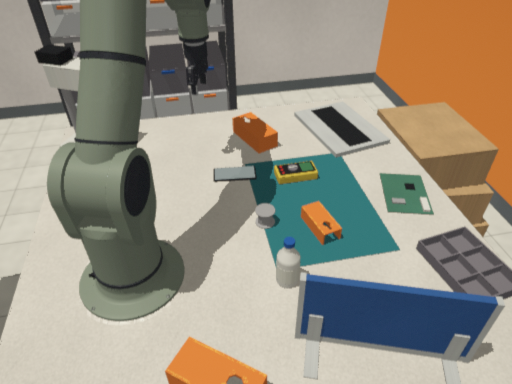

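View pics/top0.png

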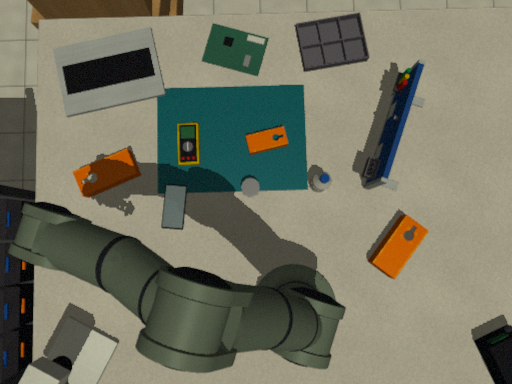

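Three orange look-alikes appear in the top view. They are at (105,172), (267,140) and (399,245). The one on the mat at (267,140) is clearly the smallest, so it is the pocket. The panel, at (395,125), faces image-left (+y). I'll confirm with an enlarged crop and measure.

```bash
cat > h.py <<'E'
import numpy as np,cv2
from scipy.spatial.transform import Rotation as R
from workcell import observe, grab_frame, bot
def ray(f,u,v):
    d=R.from_euler('xyz',f["orientation"]).as_matrix()@np.linalg.inv(f["mtx"])@[u,v,1]
    return np.array(f["xyz"]),d
def atz(f,u,v,z):
    o,d=ray(f,u,v);return o+d*(z-o[2])/d[2]
def atplane(f,u,v,p,n):
    o,d=ray(f,u,v);return o+d*(np.dot(n,np.array(p)-o)/np.dot(n,d))
def proj(f,P):
    c=R.from_euler('xyz',f["orientation"]).as_matrix().T@(np.array(P)-f["xyz"]);q=f["mtx"]@c;return q[:2]/q[2]
E
python3 - <<'E'
from h import *
f=grab_frame("top");im=f["image"]
hsv=cv2.cvtColor(im,cv2.COLOR_RGB2HSV)
m=cv2.inRange(hsv,(5,150,90),(18,255,255))
n,l,st,c=cv2.connectedComponentsWithStats(m)
for i in range(1,n):
    if st[i,4]>60:
        r=cv2.minAreaRect(np.argwhere(l==i)[:,::-1].astype(np.float32));B=cv2.boxPoints(r)
        z=.044;P=np.array([atz(f,*b,z) for b in B]);print(c[i].round(1),st[i,4],P.mean(0).round(3),"sizes",np.linalg.norm(P[1]-P[0]).round(3),np.linalg.norm(P[2]-P[1]).round(3),B.round(1).tolist(),P[:,:2].round(3).tolist())
b=im[:,:,::-1]
A=cv2.resize(b[110:170,232:302],(700//2*1,300),interpolation=cv2.INTER_CUBIC)
C=cv2.resize(b[50:200,350:440],(360,600),interpolation=cv2.INTER_CUBIC)
o=np.zeros((600,720,3),np.uint8);o[:300,:350]=A;o[:,360:]=C
s=grab_frame("side");o[300:,:350]=cv2.resize(s["image"][190:255,290:366,::-1],(350,300),interpolation=cv2.INTER_CUBIC)
cv2.imwrite("pics/crop1.png",o)
E
```

```text
[265.9 139.9] 757 [0.544 0.075 0.044] sizes 0.131 0.067 [[244.6999969482422, 134.8000030517578], [283.29998779296875, 125.19999694824219], [288.20001220703125, 144.6999969482422], [249.60000610351562, 154.39999389648438]] [[0.562, 0.146], [0.591, 0.019], [0.525, 0.005], [0.497, 0.132]]
[105.4 170.6] 1183 [0.452 0.604 0.044] sizes 0.198 0.098 [[70.80000305175781, 172.60000610351562], [125.5999984741211, 145.1999969482422], [138.8000030517578, 171.60000610351562], [84.0, 199.0]] [[0.453, 0.715], [0.538, 0.537], [0.45, 0.494], [0.366, 0.672]]
[399.2 247.4] 1593 [ 0.185 -0.339  0.044] sizes 0.196 0.092 [[369.79998779296875, 262.29998779296875], [405.70001220703125, 213.6999969482422], [429.20001220703125, 231.10000610351562], [393.29998779296875, 279.70001220703125]] [[0.138, -0.241], [0.289, -0.365], [0.231, -0.437], [0.081, -0.313]]
```

View pics/crop1.png

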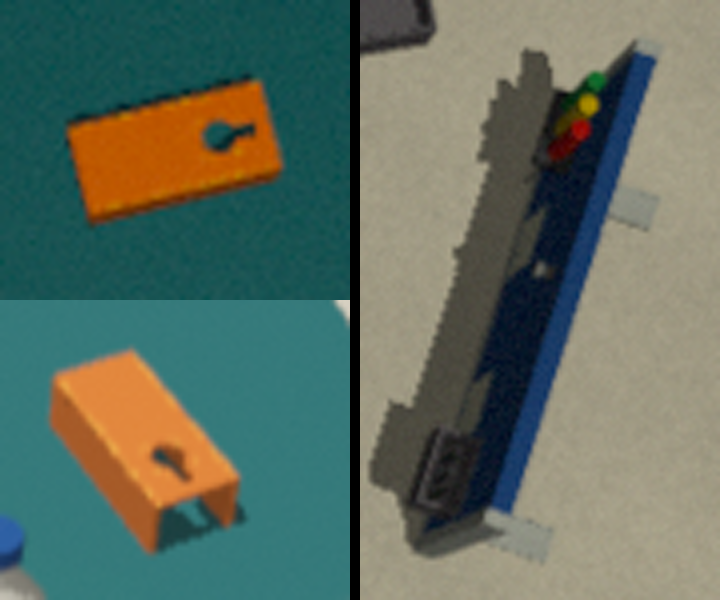

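The crop confirms it. The mat piece measures 131 by about 62 mm, against about 196 by 95 mm for the other two. The keyhole's slot points image-right, so pocket z ≈ (0.22, -0.975, 0). The bright dot at top px (396,117) on the panel is the screw. Next I'll measure the panel and screw.

Run:
```python
from h import *
print([a for a in dir(bot) if a[0]!='_'])
f=grab_frame("top");im=f["image"]
hsv=cv2.cvtColor(im,cv2.COLOR_RGB2HSV)
m=cv2.inRange(hsv,(100,120,95),(125,255,255));m[:,:350]=0;m[:,440:]=0
n,l,st,c=cv2.connectedComponentsWithStats(m);i=1+np.argmax(st[1:,4])
p=np.argwhere(l==i)[:,::-1]
P=np.array([atz(f,*q,.215)[:2] for q in p]).astype(np.float32)
r=cv2.minAreaRect(P);B=cv2.boxPoints(r);print("top face",st[i],r,B.round(4).tolist())
print(im[112:123,388:402].sum(2))
# screw blob
g=im[110:125,388:402].astype(float).sum(2)
```

```text
['IKError', 'finger_overhang', 'job_done']
top face [383  63  41 115 518] ((0.5577065944671631, -0.317579448223114), (0.01320374570786953, 0.3562338948249817), 69.25740051269531) [[0.3887999951839447, -0.260699987411499], [0.7218999862670898, -0.38679999113082886], [0.7265999913215637, -0.37450000643730164], [0.3935000002384186, -0.2483000010251999]]
[[156 183 183 188 183 130  80  69  73  73  61  75  78  86]
 [143 177 194 181 156 103  79  53  83  76  67  73  73  47]
 [157 181 187 183 143  75  62  91  56  75  49  51  54  62]
 [171 185 185 180 123  75 139 163  92  69  67  67  56  80]
 [170 179 163 110  79  78 230 247 160  86  83  52  68 121]
 [169 149 102  58  56 126 274 276 188 127  97  79  60 134]
 [128  95  65  59  73 154 250 195 151 130  76  75  78 142]
 [ 98  82  88  77  72 124 143 105  99 116  56  56 101 156]
 [ 65  58  78  66  63  69  63  72  74  86  57  45 101 162]
 [ 83  69  72  86  71  86  67  69  77  86  64  69 149 170]
 [ 52  71  63  81  85  77  51  52  61  77  68  80 161 176]]
```

```bash
cat >> h.py <<'E'
def Rt(a,y):
    "tool orientation from approach a and closing line y"
    a=np.array(a,float);a/=np.linalg.norm(a);y=np.array(y,float);y-=a*(y@a);y/=np.linalg.norm(y)
    return R.from_matrix(np.c_[np.cross(y,a),y,a])
def hd(d): return np.array([np.cos(np.radians(d)),np.sin(np.radians(d)),0])
def app(d,tilt): # pointing down, leaning so that it points towards heading d by tilt deg from vertical
    t=np.radians(tilt);return np.sin(t)*hd(d)-np.cos(t)*np.array([0,0,1])
def go(pos,Rg):
    s=observe();R0=R.from_euler('xyz',s["tool_rot"])
    d=np.array(pos)-s["position"];w=(Rg*R0.inv()).as_rotvec()
    k=max(1,abs(d).max()/.25,np.linalg.norm(d)/.25,np.degrees(np.linalg.norm(w))/42,np.degrees(abs(w).max())/30)
    print("t",round(s["clock"],2),"pos",s["position"].round(4),"j",s["qpos"].round(2),"grip",round(s["grip_width"],4),"F",np.round(s["force"],1))
    print("full lin",(d/.25).round(3),"rot",(np.degrees(w)/30).round(3),"calls",round(k,2))
    if k>1: print("one-call share: lin",(d/.25/k).round(3),"rot",(np.degrees(w)/30/k).round(3))
E
python3 - <<'E'
from h import *
f=grab_frame("top")
for n,u,v,z in(("bottle",320,176,.15),("spool",250,186,.05),("meter",188,144,.03)):print(n,atz(f,u,v,z).round(3))
go([.57,-.005,.2],Rt(app(102.9,45),hd(12.9)))
E
```

```text
bottle [ 0.407 -0.078  0.15 ]
spool [0.392 0.134 0.05 ]
meter [0.539 0.334 0.03 ]
t 0.3 pos [0.2525 0.5716 0.2481] j [-1.23  0.52 -0.04  1.6   0.02  1.02 -0.11] grip 0.0854 F [ 0.3 -0.7 -0.1]
full lin [ 1.27  -2.306 -0.192] rot [ 1.198  0.988 -1.681] calls 2.64
one-call share: lin [ 0.481 -0.874 -0.073] rot [ 0.454  0.374 -0.637]
```

```bash
python3 -m crank '{"linear":[[0.48,-0.87,0],[0.48,-0.87,0],[0.48,-0.87,0],[0.48,-0.87,0],[0.48,-0.87,0]],"delta_rot":[[0.45,0.37,-0.63],[0.45,0.37,-0.63],[0.45,0.37,-0.63],[0.45,0.37,-0.63],[0.45,0.37,-0.63]],"fingers":[1,1,1,1,1]}' 30; python3 -c "
from h import *
go([.57,-.005,.2],Rt(app(102.9,45),hd(12.9)))"
```

```text
clock: 0.8
position: [0.3695, 0.3587, 0.2484]
tool_rot: [3.049, -0.29, 2.404]
force: [1.4, 0.6, -0.6]
grip_width: 0.0855
finger_force: 0.0
t 0.8 pos [0.3695 0.3587 0.2484] j [-0.65  0.34 -0.08  1.94 -0.37  0.84  0.35] grip 0.0855 F [ 1.4  0.6 -0.6]
full lin [ 0.802 -1.455 -0.194] rot [ 0.747  0.618 -1.045] calls 1.67
one-call share: lin [ 0.48  -0.87  -0.116] rot [ 0.447  0.369 -0.625]
```

```bash
python3 -m crank '{"linear":[[0.48,-0.87,0],[0.48,-0.87,0],[0.48,-0.87,0],[0.48,-0.87,0],[0.48,-0.87,0]],"delta_rot":[[0.45,0.37,-0.63],[0.45,0.37,-0.63],[0.45,0.37,-0.63],[0.45,0.37,-0.63],[0.45,0.37,-0.63]],"fingers":[1,1,1,1,1]}' 30; python3 -c "
from h import *
go([.57,-.005,.2],Rt(app(102.9,45),hd(12.9)))"
```

```text
clock: 1.3
position: [0.4816, 0.1545, 0.248]
tool_rot: [3.057, -0.595, 2.067]
force: [1.0, 1.4, -0.1]
grip_width: 0.0857
finger_force: 0.0
t 1.3 pos [0.4816 0.1545 0.248 ] j [-0.09  0.46  0.    1.88 -0.67  1.09  0.79] grip 0.0857 F [ 1.   1.4 -0.1]
full lin [ 0.354 -0.638 -0.192] rot [ 0.297  0.246 -0.412] calls 1
```

```bash
python3 -m crank '{"linear":[[0.36,-0.64,-0.19],[0.36,-0.64,-0.19],[0.36,-0.64,-0.19],[0.36,-0.64,-0.19],[0.36,-0.64,-0.19]],"delta_rot":[[0.3,0.25,-0.41],[0.3,0.25,-0.41],[0.3,0.25,-0.41],[0.3,0.25,-0.41],[0.3,0.25,-0.41]],"fingers":[1,1,1,1,1]}' 30
python3 - <<'E'
from h import *
f=grab_frame("wrist");cv2.imwrite("pics/w1.png",f["image"][:,:,::-1])
print(f["xyz"],f["orientation"])
c=np.array([.547,.076,.022]);zp=hd(-77.1);yp=hd(192.9);xp=np.array([0,0,1])
for n,p in(("hole",(20,0,30)),("top+",(22,30,65)),("top-",(22,-30,65)),("base+",(22,30,-65)),("base-",(22,-30,-65))):
    print(n,proj(f,c+(p[0]*xp+p[1]*yp+p[2]*zp)/1e3).round(1))
go([.55,.064,.03],Rt(app(102.9,45),hd(12.9)))
E
```

```text
clock: 1.8
position: [0.5722, -0.0074, 0.1983]
tool_rot: [-3.139, -0.785, 1.794]
force: [-0.2, 0.5, -0.3]
grip_width: 0.0851
finger_force: 0.0
[ 0.57828099 -0.03736715  0.34510356] [-2.68065141e+00  1.71733208e-03  2.24722739e-01]
hole [249.7 238.3]
top+ [222. 269.]
top- [276.9 268.9]
base+ [227.2 167.1]
base- [273. 167.]
t 1.85 pos [ 0.5714 -0.0046  0.1992] j [ 0.2   0.74  0.08  1.61 -0.75  1.33  0.89] grip 0.0855 F [-0.6  0.1  0.6]
full lin [-0.086  0.274 -0.677] rot [-0.001 -0.003 -0.004] calls 1
```

View pics/w1.png

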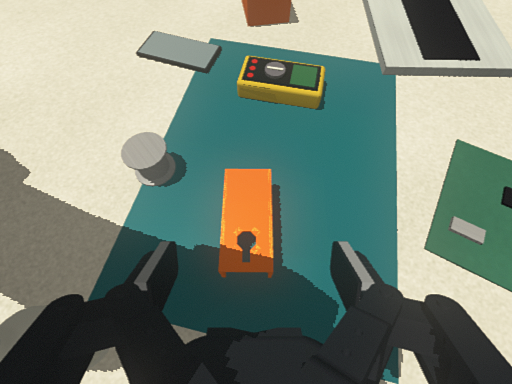

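The pocket's hole is at (247,240) with corners at (221,272), (272,274), (225,169) and (272,169). All are within 4 px of the prediction, so I'll descend.

```bash
python3 -m crank '{"linear":[[-0.02,0.07,-0.17],[-0.04,0.14,-0.34],[-0.07,0.21,-0.5],[-0.09,0.27,-0.64],[-0.09,0.27,-0.67]],"delta_rot":[[0,0,0],[0,0,0],[0,0,0],[0,0,0],[0,0,0]],"fingers":[1,1,1,1,1]}' 30; python3 -m crank '{"linear":[[0,0,0],[0,0,0],[0,0,0],[0,0,0],[0,0,0]],"delta_rot":[[0,0,0],[0,0,0],[0,0,0],[0,0,0],[0,0,0]],"fingers":[-1,-1,-1,-1,-1]}' 40;  python3 -m crank '{"linear":[[0,0,0],[0,0,0.2],[0,0,0.4],[0,0,0.5],[0,0,0.5]],"delta_rot":[[0,0,0],[0,0,0],[0,0,0],[0,0,0],[0,0,0]],"fingers":[-1,-1,-1,-1,-1]}' 40
python3 - <<'E'
from h import *
go([.55,.0,.2],Rt(app(-77.1,45),hd(12.9)))
E
```

```text
clock: 2.35
position: [0.5458, 0.0686, 0.031]
tool_rot: [-3.136, -0.79, 1.801]
force: [-0.7, -0.1, 0.3]
grip_width: 0.0857
finger_force: 0.0
clock: 2.85
position: [0.5495, 0.0644, 0.0348]
tool_rot: [3.138, -0.785, 1.803]
force: [1.2, -4.7, 9.1]
grip_width: 0.0593
finger_force: 44.2
clock: 3.35
position: [0.5501, 0.0646, 0.1626]
tool_rot: [3.132, -0.784, 1.807]
force: [-0.2, -0.2, -1.8]
grip_width: 0.0592
finger_force: 44.2
t 3.35 pos [0.5501 0.0646 0.1626] j [ 0.13  0.73  0.03  1.74 -0.82  1.17  0.92] grip 0.0592 F [-0.2 -0.2 -1.8]
full lin [-0.    -0.259  0.15 ] rot [-2.922 -0.666 -0.017] calls 2.92
one-call share: lin [-0.    -0.088  0.051] rot [-1.    -0.228 -0.006]
```

```bash
python3 -m crank '{"linear":[[0.05,0,0.1],[0.1,0,0.2],[0.1,0,0.4],[0.1,0,0.4],[0.1,0,0.4]],"delta_rot":[[-1,-0.23,0],[-1,-0.23,0],[-1,-0.23,0],[-1,-0.23,0],[-1,-0.23,0]],"fingers":[-1,-1,-1,-1,-1]}' 40
python3 - <<'E'
from h import *
go([.6,.05,.25],Rt(app(-77.1,45),hd(12.9)))
go([.6,.05,.25],Rt(app(20,45),hd(110)))
E
```

```text
clock: 3.85
position: [0.5735, 0.068, 0.2601]
tool_rot: [3.14, -0.248, 1.806]
force: [0.8, 0.2, -1.4]
grip_width: 0.0591
finger_force: 44.1
t 3.85 pos [0.5735 0.068  0.2601] j [-0.27  0.48  0.26  1.7  -0.42  1.06  0.42] grip 0.0591 F [ 0.8  0.2 -1.4]
full lin [ 0.106 -0.072 -0.041] rot [-1.922 -0.447 -0.019] calls 1.92
one-call share: lin [ 0.055 -0.037 -0.021] rot [-1.    -0.232 -0.01 ]
t 3.85 pos [0.5735 0.068  0.2601] j [-0.27  0.48  0.26  1.7  -0.42  1.06  0.42] grip 0.0591 F [ 0.8  0.2 -1.4]
full lin [ 0.106 -0.072 -0.041] rot [-1.048 -1.941  2.897] calls 2.9
one-call share: lin [ 0.037 -0.025 -0.014] rot [-0.362 -0.67   1.   ]
```

```bash
python3 -m crank '{"linear":[[0.03,-0.02,0],[0.03,-0.02,0],[0.03,-0.02,0],[0.03,-0.02,0],[0.03,-0.02,0]],"delta_rot":[[-0.36,-0.67,1],[-0.36,-0.67,1],[-0.36,-0.67,1],[-0.36,-0.67,1],[-0.36,-0.67,1]],"fingers":[-1,-1,-1,-1,-1]}' 40
python3 - <<'E'
from h import *
go([.6,.05,.25],Rt(app(20,45),hd(110)))
E
```

```text
clock: 4.35
position: [0.5795, 0.0594, 0.2566]
tool_rot: [2.931, 0.082, 2.353]
force: [0.4, -0.2, -1.2]
grip_width: 0.0591
finger_force: 44.1
t 4.35 pos [0.5795 0.0594 0.2566] j [-0.33  0.35  0.19  1.89 -0.2   0.69  0.78] grip 0.0591 F [ 0.4 -0.2 -1.2]
full lin [ 0.082 -0.037 -0.026] rot [-0.683 -1.279  1.901] calls 1.9
one-call share: lin [ 0.043 -0.02  -0.014] rot [-0.36  -0.673  1.   ]
```

```bash
python3 -m crank '{"linear":[[0.04,-0.02,0],[0.04,-0.02,0],[0.04,-0.02,0],[0.04,-0.02,0],[0.04,-0.02,0]],"delta_rot":[[-0.36,-0.67,1],[-0.36,-0.67,1],[-0.36,-0.67,1],[-0.36,-0.67,1],[-0.36,-0.67,1]],"fingers":[-1,-1,-1,-1,-1]}' 40
python3 - <<'E'
from h import *
go([.6,.05,.25],Rt(app(20,45),hd(110)))
E
```

```text
clock: 4.85
position: [0.5892, 0.0534, 0.256]
tool_rot: [2.918, 0.475, 2.879]
force: [-0.3, 0.4, -2.2]
grip_width: 0.0593
finger_force: 44.1
t 4.85 pos [0.5892 0.0534 0.256 ] j [-0.22  0.27  0.04  2.11 -0.07  0.24  1.24] grip 0.0593 F [-0.3  0.4 -2.2]
full lin [ 0.043 -0.014 -0.024] rot [-0.323 -0.611  0.903] calls 1
```

```bash
python3 -m crank '{"linear":[[0.2,-0.01,0],[0.4,-0.01,0],[0.45,-0.01,0],[0.45,-0.01,0],[0.45,-0.01,0]],"delta_rot":[[0,0,0],[-0.08,-0.15,0.22],[-0.16,-0.3,0.45],[-0.24,-0.45,0.68],[-0.32,-0.61,0.9]],"fingers":[-1,-1,-1,-1,-1]}' 40
python3 - <<'E'
from h import *
go([.7,.05,.15],Rt(app(20,45),hd(110)))
E
```

```text
clock: 5.35
position: [0.6979, 0.0455, 0.2479]
tool_rot: [3.019, 0.63, -3.099]
force: [-0.3, -0.1, -1.7]
grip_width: 0.059
finger_force: 44.1
t 5.35 pos [0.6979 0.0455 0.2479] j [ 0.19  0.46 -0.4   1.93  0.57  0.18  1.01] grip 0.059 F [-0.3 -0.1 -1.7]
full lin [ 0.008  0.018 -0.392] rot [-0.117 -0.326  0.433] calls 1
```

```bash
python3 -m crank '{"linear":[[0.1,0.02,-0.1],[0.1,0.02,-0.2],[0.1,0.02,-0.3],[0.1,0.02,-0.3],[0.1,0.02,-0.3]],"delta_rot":[[-0.02,-0.07,0.1],[-0.06,-0.15,0.2],[-0.12,-0.33,0.43],[-0.12,-0.33,0.43],[-0.12,-0.33,0.43]],"fingers":[-1,-1,-1,-1,-1]}' 40
python3 - <<'E'
from h import *
go([.7,.05,.15],Rt(app(20,45),hd(110)))
f=grab_frame("side");cv2.imwrite("pics/s2.png",cv2.resize(f["image"][80:300,150:450,::-1],(750,550)))
E
```

```text
clock: 5.85
position: [0.7142, 0.0376, 0.1896]
tool_rot: [3.119, 0.671, -2.941]
force: [-0.3, 0.6, -1.1]
grip_width: 0.0592
finger_force: 44.1
t 5.85 pos [0.7142 0.0376 0.1896] j [ 0.33  0.6  -0.59  1.94  1.62  0.21  0.18] grip 0.0592 F [-0.3  0.6 -1.1]
full lin [-0.057  0.05  -0.158] rot [ 0.028 -0.22   0.254] calls 1
```

View pics/s2.png

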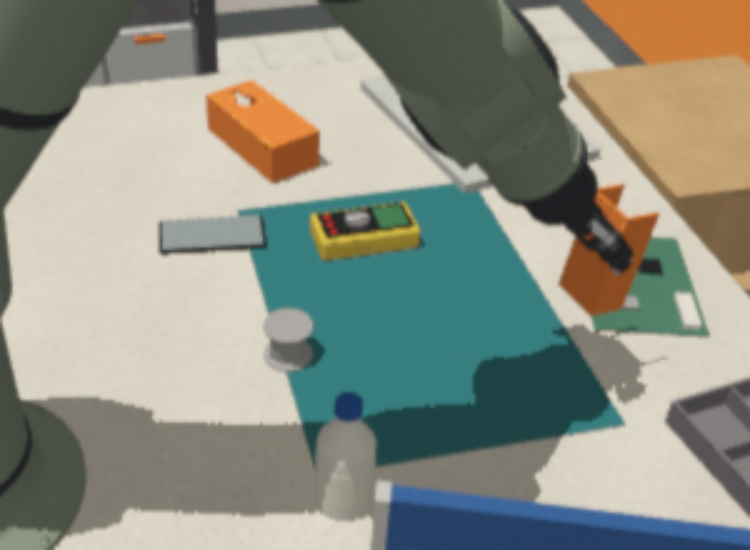

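The pocket is held nearly upright, and its back faces the robot. I'll finish levelling it and set it down.

```bash
python3 -m crank '{"linear":[[-0.01,0.02,-0.1],[-0.02,0.03,-0.2],[-0.03,0.04,-0.3],[-0.04,0.05,-0.36],[-0.05,0.05,-0.36]],"delta_rot":[[0.01,-0.07,0.08],[0.02,-0.14,0.16],[0.03,-0.22,0.25],[0.03,-0.22,0.25],[0.03,-0.22,0.25]],"fingers":[-1,-1,-1,-1,-1]}' 40
python3 - <<'E'
from h import *
go([.7,.05,.08],Rt(app(20,45),hd(110)))
E
```

```text
clock: 6.4
position: [0.6984, 0.0502, 0.0937]
tool_rot: [3.128, 0.778, -2.807]
force: [-1.3, -1.6, -2.9]
grip_width: 0.0594
finger_force: 44.1
t 6.4 pos [0.6984 0.0502 0.0937] j [ 0.6   0.94 -0.93  2.04  2.42  0.49 -0.23] grip 0.0594 F [-1.3 -1.6 -2.9]
full lin [ 0.006 -0.001 -0.055] rot [-0.013 -0.02   0.008] calls 1
```

```bash
python3 -m crank '{"linear":[[0,0,-0.02],[0,0,-0.035],[0,0,-0.05],[0,0,-0.055],[0,0,-0.055]],"delta_rot":[[0,-0.02,0],[0,-0.02,0],[0,-0.02,0],[0,-0.02,0],[0,-0.02,0]],"fingers":[-1,-1,-1,-1,-1]}' 20
python3 - <<'E'
from h import *
go([.7,.05,.08],Rt(app(20,45),hd(110)))
f=grab_frame("side");cv2.imwrite("pics/s3.png",cv2.resize(f["image"][130:230,340:460,::-1],(720,600)))
E
```

```text
clock: 6.9
position: [0.7028, 0.0528, 0.0895]
tool_rot: [-3.135, 0.799, -2.787]
force: [-0.1, 0.6, -1.3]
grip_width: 0.0594
finger_force: 44.1
t 6.9 pos [0.7028 0.0528 0.0895] j [ 0.6   0.96 -0.94  2.05  2.46  0.52 -0.24] grip 0.0594 F [-0.1  0.6 -1.3]
full lin [-0.011 -0.011 -0.038] rot [-0.     0.028 -0.001] calls 1
```

View pics/s3.png

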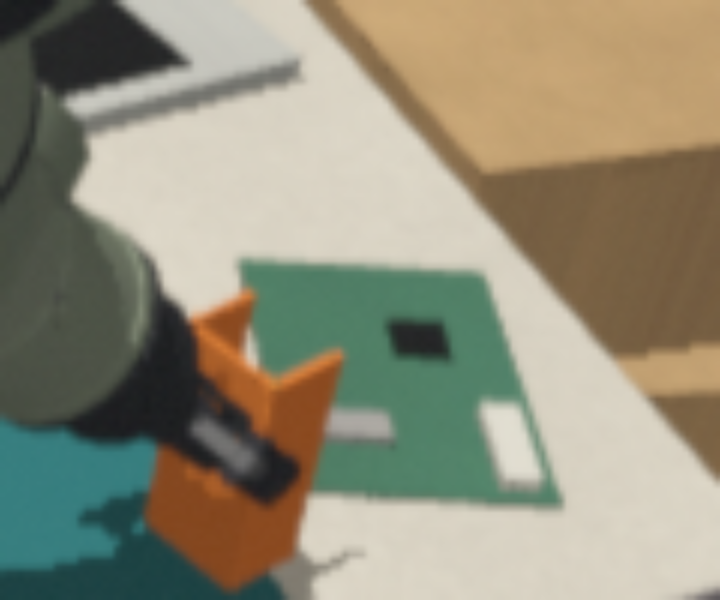

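```bash
python3 -m crank '{"linear":[[0,0,-0.02],[0,0,-0.04],[0,0,-0.04],[0,0,-0.04]],"delta_rot":[[0,0.03,0],[0,0.03,0],[0,0.03,0],[0,0.03,0]],"fingers":[-1,-1,-1,-1]}' 20
python3 - <<'E'
from h import *
go([.7,.05,.08],Rt(app(20,45),hd(110)))
E
```

```text
clock: 7.35
position: [0.7023, 0.0528, 0.0782]
tool_rot: [3.138, 0.784, -2.795]
force: [0.5, 0.6, -1.6]
grip_width: 0.0593
finger_force: 44.2
t 7.35 pos [0.7023 0.0528 0.0782] j [ 0.59  0.98 -0.92  2.04  2.46  0.52 -0.24] grip 0.0593 F [ 0.5  0.6 -1.6]
full lin [-0.009 -0.011  0.007] rot [-0.004 -0.005 -0.001] calls 1
```

```bash
python3 -m crank '{"linear":[[0,0,-0.01],[0,0,-0.02],[0,0,-0.02],[0,0,-0.02]],"delta_rot":[[0,0,0],[0,0,0],[0,0,0],[0,0,0]],"fingers":[-1,-1,-1,-1]}' 20
python3 - <<'E'
from h import *
go([.7,.05,.075],Rt(app(20,45),hd(110)))
f=grab_frame("side")
# grab base corner outline check: saved for later
cv2.imwrite("pics/s4raw.png",f["image"][:,:,::-1])
E
```

```text
clock: 7.75
position: [0.7033, 0.0526, 0.0747]
tool_rot: [3.14, 0.786, -2.794]
force: [-3.2, -3.0, 10.6]
grip_width: 0.0594
finger_force: 45.4
t 7.75 pos [0.7033 0.0526 0.0747] j [ 0.59  0.99 -0.93  2.04  2.47  0.52 -0.24] grip 0.0594 F [-3.2 -3.  10.6]
full lin [-0.013 -0.01   0.001] rot [-0.002  0.001  0.   ] calls 1
```

Contact at 10 N, so the pocket is standing on its base. I'll release it and back out along the tool axis.

```bash
python3 -m crank '{"linear":[[0,0,0],[0,0,0],[0,0,0],[0,0,0],[0,0,0]],"delta_rot":[[0,0,0],[0,0,0],[0,0,0],[0,0,0],[0,0,0]],"fingers":[1,1,1,1,1]}' 20;  python3 -m crank '{"linear":[[-0.09,-0.03,0.09],[-0.18,-0.06,0.18],[-0.27,-0.1,0.29],[-0.35,-0.13,0.37],[-0.45,-0.16,0.48]],"delta_rot":[[0,0,0],[0,0,0],[0,0,0],[0,0,0],[0,0,0]],"fingers":[1,1,1,1,1]}'
python3 - <<'E'
from h import *
f=grab_frame("wrist");cv2.imwrite("pics/w2.png",f["image"][:,:,::-1])
go([.7,.05,.25],Rt(app(200,20),hd(-70)))
go([.7,.05,.25],Rt(app(200,20),hd(110)))
c=np.array([.70,.05,.065]);xp=hd(200);yp=hd(290);zp=np.array([0,0,1])
for n,p in(("hole",(20,0,30)),("t++",(22,30,65)),("t+-",(22,-30,65)),("b++",(22,30,-65)),("b+-",(22,-30,-65))):
    print(n,proj(f,c+(p[0]*xp+p[1]*yp+p[2]*zp)/1e3).round(1))
E
```

```text
clock: 8.3
position: [0.7024, 0.0527, 0.0734]
tool_rot: [3.138, 0.784, -2.795]
force: [0.3, -0.2, -0.1]
grip_width: 0.0857
finger_force: 0.0
clock: 8.8
position: [0.589, 0.0125, 0.1937]
tool_rot: [3.138, 0.783, -2.795]
force: [-0.1, -0.4, 2.0]
grip_width: 0.0854
finger_force: 0.0
t 8.85 pos [0.5864 0.012  0.1966] j [ 0.84  0.63 -1.07  2.28  2.39  0.36 -0.31] grip 0.0855 F [3.3 2.  4.6]
full lin [0.454 0.152 0.214] rot [-1.214 -0.443  5.857] calls 5.86
one-call share: lin [0.078 0.026 0.036] rot [-0.207 -0.076  1.   ]
t 8.85 pos [0.5864 0.012  0.1966] j [ 0.84  0.63 -1.07  2.28  2.39  0.36 -0.31] grip 0.0855 F [3.3 2.  4.6]
full lin [0.454 0.152 0.214] rot [-7.410e-01  2.032e+00 -2.000e-03] calls 2.03
one-call share: lin [0.224 0.075 0.105] rot [-0.365  1.    -0.001]
hole [250.5 182.8]
t++ [219.4 213.8]
t+- [281.3 213.6]
b++ [225.4 111.4]
b+- [275.9 111.3]
```

View pics/w2.png

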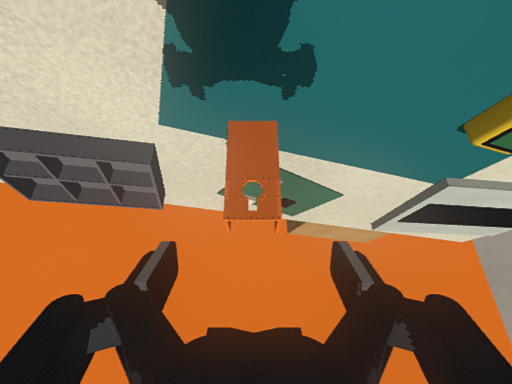

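The pocket stands upright: hole (253,187), back corners (224,220), (281,219), (229,122) and (278,121). I'll fit its pose, then swing round to look at the panel front.

Run:
```python
from h import *
from scipy.optimize import least_squares
f=grab_frame("wrist")
pts=[(20,0,30),(22,30,65),(22,-30,65),(22,30,-65),(22,-30,-65)];px=np.array([(253,187),(224,220),(281,219),(229,122),(278,121)])
def res(p):
    c=np.array([p[0],p[1],.065]);a=np.degrees(p[2])
    return np.ravel([proj(f,c+(q[0]*hd(a)+q[1]*hd(a+90)+np.array([0,0,q[2]]))/1e3) for q in pts])-px.ravel()
r=least_squares(res,[.7,.05,np.radians(200)],x_scale=[.01,.01,.1]);print(r.x[:2].round(4),np.degrees(r.x[2]).round(1),r.fun.round(1))
go([.60,-.05,.3],Rt(app(-110.7,0),hd(35)))
```

```text
[0.7159 0.0595] 202.0 [-0.1  2.3  0.2 -1.2  0.6 -0.9  0.3 -0.2 -1.2 -0.3]
t 8.9 pos [0.5883 0.0117 0.1956] j [ 0.84  0.64 -1.07  2.28  2.39  0.36 -0.31] grip 0.0857 F [ 0.3 -0.4  0.6]
full lin [ 0.047 -0.247  0.417] rot [ 0.485  1.531 -2.364] calls 2.36
one-call share: lin [ 0.02  -0.104  0.177] rot [ 0.205  0.648 -1.   ]
```

```bash
python3 -m crank '{"linear":[[0,0,0.2],[0,-0.1,0.4],[0.02,-0.1,0.4],[0.02,-0.1,0.4],[0.02,-0.1,0.4]],"delta_rot":[[0.2,0.65,-1],[0.2,0.65,-1],[0.2,0.65,-1],[0.2,0.65,-1],[0.2,0.65,-1]],"fingers":[1,1,1,1,1]}';python3 - <<'E'
from h import *
go([.60,-.05,.3],Rt(app(-110.7,0),hd(35)))
E
```

```text
clock: 9.4
position: [0.5932, -0.02, 0.2472]
tool_rot: [3.13, 0.634, -3.02]
force: [-0.5, -0.9, -0.6]
grip_width: 0.0852
finger_force: 0.0
t 9.4 pos [ 0.5932 -0.02    0.2472] j [ 0.71  0.4  -0.91  2.16  1.33  0.27  0.42] grip 0.0852 F [-0.5 -0.9 -0.6]
full lin [ 0.027 -0.12   0.211] rot [ 0.496  1.17  -2.001] calls 2.0
one-call share: lin [ 0.014 -0.06   0.106] rot [ 0.248  0.585 -1.   ]
```

```bash
python3 -m crank '{"linear":[[0.01,-0.06,0.1],[0.02,-0.1,0.2],[0.02,-0.1,0.2],[0.02,-0.1,0.2],[0.02,-0.1,0.2]],"delta_rot":[[0.25,0.58,-1],[0.25,0.58,-1],[0.25,0.58,-1],[0.25,0.58,-1],[0.25,0.58,-1]],"fingers":[1,1,1,1,1]}';python3 - <<'E'
from h import *
go([.60,-.05,.3],Rt(app(-110.7,0),hd(35)))
go([.60,-.08,.32],Rt(app(-110.7,45),hd(-20.7)))
E
```

```text
clock: 9.9
position: [0.5981, -0.0448, 0.2976]
tool_rot: [3.041, 0.315, 2.691]
force: [-0.9, -1.0, 0.3]
grip_width: 0.0854
finger_force: 0.0
t 9.9 pos [ 0.5981 -0.0448  0.2976] j [ 0.7   0.43 -0.99  1.85  0.65  0.82  0.54] grip 0.0854 F [-0.9 -1.   0.3]
full lin [ 0.007 -0.021  0.01 ] rot [ 0.248  0.587 -0.993] calls 1
t 9.9 pos [ 0.5981 -0.0448  0.2976] j [ 0.7   0.43 -0.99  1.85  0.65  0.82  0.54] grip 0.0854 F [-0.9 -1.   0.3]
full lin [ 0.007 -0.141  0.09 ] rot [-0.988 -0.198 -2.871] calls 2.87
one-call share: lin [ 0.003 -0.049  0.031] rot [-0.344 -0.069 -1.   ]
```

```bash
python3 -m crank '{"linear":[[0,-0.05,0.03],[0,-0.05,0.03],[0,-0.05,0.03],[0,-0.05,0.03],[0,-0.05,0.03]],"delta_rot":[[-0.34,-0.07,-1],[-0.34,-0.07,-1],[-0.34,-0.07,-1],[-0.34,-0.07,-1],[-0.34,-0.07,-1]],"fingers":[1,1,1,1,1]}'; python3 -m crank '{"linear":[[0,-0.05,0.03],[0,-0.05,0.03],[0,-0.05,0.03],[0,-0.05,0.03],[0,-0.05,0.03]],"delta_rot":[[-0.34,-0.07,-1],[-0.34,-0.07,-1],[-0.34,-0.07,-1],[-0.34,-0.07,-1],[-0.34,-0.07,-1]],"fingers":[1,1,1,1,1]}';python3 - <<'E'
from h import *
go([.60,-.08,.32],Rt(app(-110.7,45),hd(-20.7)))
E
```

```text
clock: 10.4
position: [0.5987, -0.055, 0.3041]
tool_rot: [-3.118, 0.458, 2.219]
force: [0.5, -0.8, 0.0]
grip_width: 0.0852
finger_force: 0.0
clock: 10.9
position: [0.5987, -0.0693, 0.3107]
tool_rot: [-3.076, 0.633, 1.716]
force: [-0.2, -0.6, 0.2]
grip_width: 0.0854
finger_force: 0.0
t 10.9 pos [ 0.5987 -0.0693  0.3107] j [ 0.11  0.54 -0.59  1.64  0.87  1.45 -0.62] grip 0.0854 F [-0.2 -0.6  0.2]
full lin [ 0.005 -0.043  0.037] rot [-0.303 -0.064 -0.883] calls 1
```

```bash
python3 -m crank '{"linear":[[0,-0.04,0.04],[0,-0.04,0.04],[0,-0.04,0.04],[0,-0.04,0.04],[0,-0.04,0.04]],"delta_rot":[[-0.3,-0.06,-0.88],[-0.3,-0.06,-0.88],[-0.3,-0.06,-0.88],[-0.3,-0.06,-0.88],[-0.3,-0.06,-0.88]],"fingers":[1,1,1,1,1]}';python3 - <<'E'
from h import *
go([.60,-.08,.32],Rt(app(-110.7,45),hd(-20.7)))
f=grab_frame("wrist");cv2.imwrite("pics/w3.png",f["image"][:,:,::-1]);np.savez("w3.npz",**f)
E
```

```text
clock: 11.4
position: [0.5984, -0.0805, 0.3214]
tool_rot: [-3.139, 0.784, 1.215]
force: [-0.3, -0.3, 0.1]
grip_width: 0.0856
finger_force: 0.0
t 11.4 pos [ 0.5984 -0.0805  0.3214] j [ 0.01  0.67 -0.46  1.42  0.8   1.75 -0.93] grip 0.0856 F [-0.3 -0.3  0.1]
full lin [ 0.007  0.002 -0.006] rot [-0.004 -0.002 -0.008] calls 1
```

View pics/w3.png

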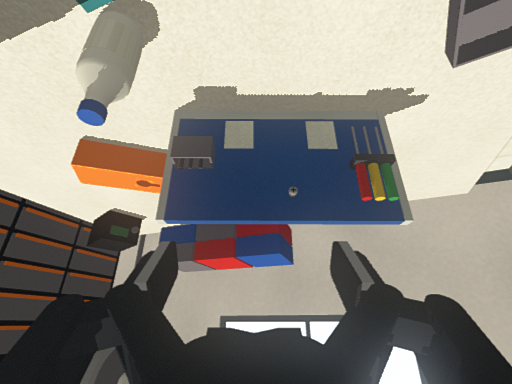

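The panel front shows upside down: screw head at (293,191), bottom edge near row 119, top edge near row 220. I'll fit the face lines and the screw.

Run:
```python
from h import *
f=dict(np.load("w3.npz"));im=f["image"];h=cv2.cvtColor(im,cv2.COLOR_RGB2HSV)
m=(cv2.inRange(h,(100,120,40),(125,255,255))>0)
for u in(205,270,300,340):
    rows=np.where(m[100:235,u])[0]+100;print(u,rows.min(),rows.max(),im[212:226,u,2].tolist())
bot_,top=[],[]
for u in list(range(190,222))+list(range(258,285))+list(range(310,345)):
    col=im[:,u,2].astype(int);rows=np.where(m[100:235,u])[0]+100
    if not 222<=u<=256 and not 303<=u<=338: bot_.append((u,rows.min()-.5))
    d=np.diff(col[212:224]);top.append((u,212+np.argmax(d)+.5))
for n,L,z in(("bottom",bot_,0),("topfront",top,.215)):
    P=np.array([atz(f,*q,z)[:2] for q in L])
    vx,vy,x0,y0=cv2.fitLine(P.astype(np.float32),cv2.DIST_HUBER,0,.001,.001).ravel()
    print(n,"heading",np.degrees(np.arctan2(vy,vx)),"y at x=.56",y0+(.56-x0)*vy/vx)
g=im[180:203,282:305];s=(h[180:203,282:305,1]<110)
yy,xx=np.where(s);print("screw px",xx.mean()+282,yy.mean()+180,s.sum(),xx.min()+282,xx.max()+282,yy.min()+180,yy.max()+180)
```

```text
205 169 223 [87, 86, 88, 87, 84, 88, 85, 86, 123, 161, 164, 164, 82, 64]
270 133 234 [85, 84, 85, 85, 84, 85, 84, 82, 103, 155, 161, 161, 78, 34]
300 133 223 [86, 87, 87, 86, 87, 88, 86, 85, 105, 158, 159, 158, 160, 160]
340 136 223 [89, 88, 89, 88, 86, 86, 87, 87, 108, 159, 160, 161, 158, 156]
bottom heading 28.36839 y at x=.56 -0.3297773
topfront heading -20.199207 y at x=.56 -0.31513754
screw px 292.6470588235294 190.87058823529412 85 288 297 186 196
```

Run:
```python
from h import *
f=dict(np.load("w3.npz"));t=grab_frame("top")
n=hd(-110.5);l=hd(-20.5)
for y in(-.310,-.3125,-.315):
    p=np.array([.56,y,0])
    a=atplane(f,292.6,190.9,p-.011*n,n);b=atplane(t,394.8,116.7,p-.011*n,n)
    print(y,"wrist",a.round(4),"lat",((a-p)@l).round(4),"top",b.round(4),"lat",((b-p)@l).round(4))
# ray midpoint
o1,d1=ray(f,292.6,190.9);o2,d2=ray(t,394.8,116.2)
A=np.c_[d1,-d2];k=np.linalg.lstsq(A,o2-o1,rcond=None)[0];print("tri",(o1+d1*k[0]).round(4),(o2+d2*k[1]).round(4))
go([.716,.0595,.28],Rt(app(202,15),hd(-68)))
```

```text
-0.31 wrist [ 0.5763 -0.3043  0.1733] lat 0.0133 top [ 0.5747 -0.3037  0.1837] lat 0.0116
-0.3125 wrist [ 0.5758 -0.3067  0.1722] lat 0.0128 top [ 0.5773 -0.3072  0.1731] lat 0.0143
-0.315 wrist [ 0.5754 -0.309   0.171 ] lat 0.0123 top [ 0.5798 -0.3107  0.1624] lat 0.0171
tri [ 0.5759 -0.3061  0.1725] [ 0.5787 -0.3072  0.1735]
t 11.5 pos [ 0.5981 -0.0805  0.3224] j [ 0.01  0.67 -0.46  1.42  0.8   1.75 -0.93] grip 0.0856 F [ 0.8 -0.2 -0.2]
full lin [ 0.472  0.56  -0.17 ] rot [ 0.735 -0.716 -1.549] calls 1.55
one-call share: lin [ 0.305  0.362 -0.11 ] rot [ 0.474 -0.462 -1.   ]
```

Both cameras agree: the screw head is near (0.576, -0.307, 0.172), panel heading -20.5°, and the screw sits 13 mm off the middle, all within spec. Now I'll regrasp the pocket from above.

```bash
python3 -m crank '{"linear":[[0.3,0.36,-0.05],[0.3,0.36,-0.05],[0.3,0.36,-0.05],[0.3,0.36,-0.05],[0.3,0.36,-0.05]],"delta_rot":[[0.47,-0.46,-1],[0.47,-0.46,-1],[0.47,-0.46,-1],[0.47,-0.46,-1],[0.47,-0.46,-1]],"fingers":[1,1,1,1,1]}';python3 - <<'E'
from h import *
go([.716,.0595,.25],Rt(app(202,15),hd(-68)))
E
```

```text
clock: 12.0
position: [0.6737, 0.0078, 0.3111]
tool_rot: [3.084, 0.444, 0.644]
force: [-0.5, -1.0, 0.9]
grip_width: 0.0852
finger_force: 0.0
t 12.0 pos [0.6737 0.0078 0.3111] j [-0.    0.79 -0.45  1.05  0.49  1.77 -1.31] grip 0.0852 F [-0.5 -1.   0.9]
full lin [ 0.169  0.207 -0.245] rot [ 0.262 -0.252 -0.533] calls 1
```

```bash
python3 -m crank '{"linear":[[0.17,0.21,-0.24],[0.17,0.21,-0.24],[0.17,0.21,-0.24],[0.17,0.21,-0.24],[0.17,0.21,-0.24]],"delta_rot":[[0.26,-0.25,-0.53],[0.26,-0.25,-0.53],[0.26,-0.25,-0.53],[0.26,-0.25,-0.53],[0.26,-0.25,-0.53]],"fingers":[1,1,1,1,1]}';python3 - <<'E'
from h import *
go([.716,.0595,.118],Rt(app(202,15),hd(-68)))
f=grab_frame("wrist");im=f["image"];cv2.imwrite("pics/w4.png",im[:,:,::-1]);np.savez("w4.npz",**f)
c=np.array([.716,.0595,.065]);o=im[:,:,::-1].copy()
for n in("a",):
  for q in((22,30,65),(22,-30,65),(-22,30,65),(-22,-30,65),(-22,30,-15),(-22,-30,-15)):
    u=proj(f,c+(q[0]*hd(202)+q[1]*hd(292)+np.array([0,0,q[2]]))/1e3);print(q,u.round(1));cv2.circle(o,tuple(int(k) for k in u.round()),2,(255,0,0),-1)
cv2.imwrite("pics/w4o.png",o)
E
```

```text
clock: 12.5
position: [0.7154, 0.0618, 0.2513]
tool_rot: [3.14, 0.268, 0.393]
force: [0.3, -0.4, -0.5]
grip_width: 0.0855
finger_force: 0.0
t 12.5 pos [0.7154 0.0618 0.2513] j [ 0.01  0.86 -0.46  1.02  0.36  1.6  -1.56] grip 0.0855 F [ 0.3 -0.4 -0.5]
full lin [ 0.002 -0.009 -0.533] rot [ 0.006 -0.009 -0.018] calls 1
(22, 30, 65) [287.4 177. ]
(22, -30, 65) [225.1 176.5]
(-22, 30, 65) [291.4 133.8]
(-22, -30, 65) [222.6 133.2]
(-22, 30, -15) [283.  106.4]
(-22, -30, -15) [229.4 105.9]
```

View pics/w4o.png

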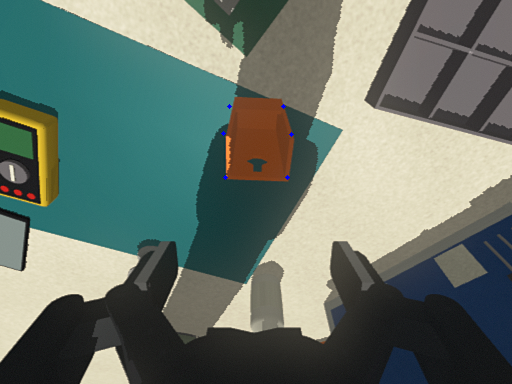

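The pocket sits within 4 px of prediction (back top edge (226,180)–(289,181)), between the fingers. I'll descend and grip.

```bash
python3 -m crank '{"linear":[[0,-0.01,-0.15],[0,-0.01,-0.3],[0,-0.01,-0.42],[0,-0.01,-0.5],[0,-0.01,-0.53]],"delta_rot":[[0,-0.01,-0.02],[0,-0.01,-0.02],[0,-0.01,-0.02],[0,-0.01,-0.02],[0,-0.01,-0.02]],"fingers":[1,1,1,1,1]}';python3 -m crank '{"linear":[[0,0,0],[0,0,0],[0,0,0],[0,0,0],[0,0,0]],"delta_rot":[[0,0,0],[0,0,0],[0,0,0],[0,0,0],[0,0,0]],"fingers":[1,-1,-1,-1,-1]}' 30;python3 -m crank '{"linear":[[0,0,0],[0,0,0],[0,0,0],[0,0,0.2],[0,0,0.4]],"delta_rot":[[0,0,0],[0,0,0],[0,0,0],[0,0,0],[0,0,0]],"fingers":[-1,-1,-1,-1,-1]}' 30;python3 - <<'E'
from h import *
go([.716,.0595,.25],Rt(app(202,15),hd(-68)))
E
```

```text
clock: 13.05
position: [0.7151, 0.06, 0.1161]
tool_rot: [3.14, 0.265, 0.381]
force: [0.8, 0.3, -0.4]
grip_width: 0.0854
finger_force: 0.0
clock: 13.55
position: [0.7165, 0.06, 0.1192]
tool_rot: [3.139, 0.261, 0.378]
force: [0.8, -1.8, 5.8]
grip_width: 0.06
finger_force: 31.6
clock: 14.05
position: [0.7152, 0.0599, 0.2186]
tool_rot: [3.14, 0.264, 0.379]
force: [0.2, 0.1, 0.1]
grip_width: 0.0594
finger_force: 33.8
t 14.05 pos [0.7152 0.0599 0.2186] j [ 0.02  0.88 -0.45  1.06  0.36  1.53 -1.58] grip 0.0594 F [0.2 0.1 0.1]
full lin [ 0.003 -0.002  0.126] rot [ 0.004 -0.004  0.008] calls 1
```

Gripped at 59 mm. Now I'll swing to the pre-insert pose in front of the screw.

Run:
```python
from h import *
go([.61,-.20,.25],Rt(app(-110.5,15),hd(-20.5)))
```

```text
t 14.05 pos [0.7152 0.0599 0.2186] j [ 0.02  0.88 -0.45  1.06  0.36  1.53 -1.58] grip 0.0594 F [0.2 0.1 0.1]
full lin [-0.421 -1.04   0.126] rot [ 0.005 -0.002  1.592] calls 1.59
one-call share: lin [-0.264 -0.653  0.079] rot [ 0.003 -0.001  1.   ]
```

```bash
python3 -m crank '{"linear":[[0,-0.1,0.13],[-0.1,-0.25,0.13],[-0.2,-0.4,0.13],[-0.26,-0.6,0.13],[-0.26,-0.65,0.13]],"delta_rot":[[0,0,0.2],[0,0,0.4],[0,0,0.6],[0,0,0.8],[0,0,1]],"fingers":[-1,-1,-1,-1,-1]}';python3 - <<'E'
from h import *
go([.60,-.23,.22],Rt(app(-110.5,15),hd(-20.5)))
E
```

```text
clock: 14.55
position: [0.6492, -0.1085, 0.2515]
tool_rot: [3.137, 0.265, 0.901]
force: [0.8, -0.3, -1.1]
grip_width: 0.0598
finger_force: 33.8
t 14.55 pos [ 0.6492 -0.1085  0.2515] j [ 0.29  0.7  -0.53  1.36  0.52  1.39 -1.  ] grip 0.0598 F [ 0.8 -0.3 -1.1]
full lin [-0.197 -0.486 -0.126] rot [0.011 0.005 0.594] calls 1
```

```bash
python3 -m crank '{"linear":[[-0.05,-0.1,0],[-0.1,-0.2,-0.04],[-0.15,-0.3,-0.08],[-0.2,-0.4,-0.13],[-0.2,-0.48,-0.13]],"delta_rot":[[0.01,0,0.12],[0.01,0,0.24],[0.01,0,0.36],[0.01,0,0.48],[0.01,0,0.6]],"fingers":[-1,-1,-1,-1,-1]}';python3 - <<'E'
from h import *
go([.5994,-.2455,.1955],Rt(app(-110.5,15),hd(-20.5)))
s=observe();T=s["position"];Rc=R.from_euler('xyz',s["tool_rot"]).as_matrix()
h=Rc[:,1];x=-np.cross(h,[0,0,1]);x/=np.linalg.norm(x);print("x_p est",x, np.degrees(np.arctan2(x[1],x[0])))
n=hd(-110.5);xp=n;yp=hd(-20.5)
c=T+.0028*n-np.array([0,0,.054])
sc=np.array([.5725,-.3173,.1715])
W=grab_frame("wrist");Tp=grab_frame("top");np.savez("w5.npz",**W);np.savez("t5.npz",**Tp)
out=np.zeros((600,800,3),np.uint8)
for f,k in((W,0),(Tp,1)):
    im=f["image"][:,:,::-1].copy();S=4
    x0,y0,w,hh=((165,70,180,150) if k==0 else (330,60,100,150))
    o=cv2.resize(im[y0:y0+hh,x0:x0+w],None,fx=S if k else 2.2,fy=S if k else 2.2,interpolation=cv2.INTER_CUBIC);S=S if k else 2.2
    for q in((22,30,65),(22,-30,65),(-22,30,65),(-22,-30,65),(20,0,55)):
        u=proj(f,c+(q[0]*xp+q[1]*yp+np.array([0,0,q[2]]))/1e3);print(k,q,u.round(1))
        cv2.circle(o,tuple(int(v) for v in ((u-[x0,y0]+.5)*S)),2,(255,255,0),-1)
    u=proj(f,sc-.013*n);print("head",u.round(1));cv2.circle(o,tuple(int(v) for v in ((u-[x0,y0]+.5)*S)),2,(0,255,0),-1)
    if k==0: out[:o.shape[0],:o.shape[1]]=o
    else: out[:o.shape[0],400:400+o.shape[1]]=o
cv2.imwrite("pics/c5.png",out)
E
```

```text
clock: 15.05
position: [0.5989, -0.2243, 0.217]
tool_rot: [-3.14, 0.26, 1.219]
force: [1.7, 0.3, -0.4]
grip_width: 0.0598
finger_force: 33.8
t 15.05 pos [ 0.5989 -0.2243  0.217 ] j [ 0.51  0.65 -0.57  1.56  0.63  1.19 -0.63] grip 0.0598 F [ 1.7  0.3 -0.4]
full lin [ 0.002 -0.085 -0.086] rot [-0.005 -0.002 -0.011] calls 1
x_p est [ 0.3449398   0.93862481 -0.        ] 69.8218788635681
0 (22, 30, 65) [308.9 304.4]
0 (22, -30, 65) [201.5 303.9]
0 (-22, 30, 65) [320.1 248.1]
0 (-22, -30, 65) [191.9 247.5]
0 (20, 0, 55) [255.2 286.6]
head [263.6 285.2]
1 (22, 30, 65) [382.9  98.6]
1 (22, -30, 65) [376.7 117.8]
1 (-22, 30, 65) [368.4  93.8]
1 (-22, -30, 65) [362.2 113. ]
1 (20, 0, 55) [378.2 108.9]
head [394.  116.9]
```

View pics/c5.png

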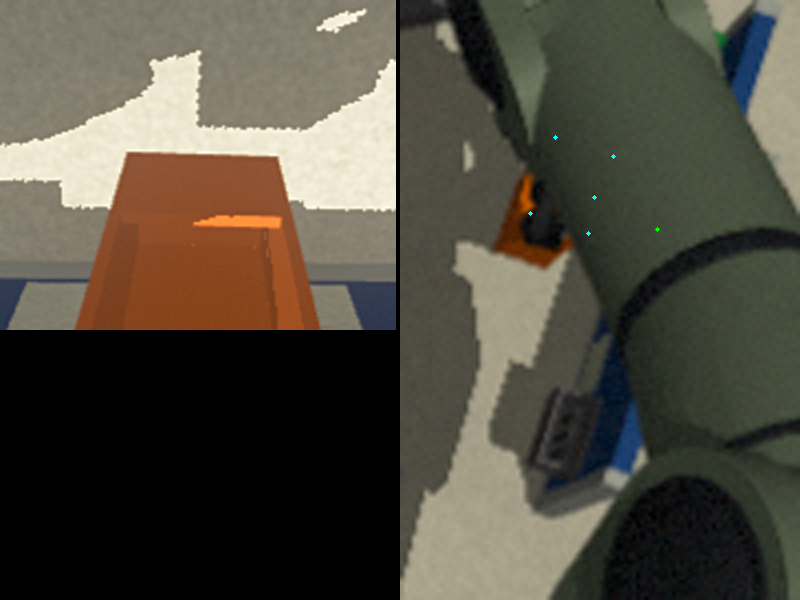

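I cropped that wrist view too high and have now viewed my 10 pictures, so from here I'll check the in-hand pose numerically.

Run:
```python
from h import *
f=dict(np.load("w5.npz"));im=f["image"];hs=cv2.cvtColor(im,cv2.COLOR_RGB2HSV)
m=(hs[...,0]>=3)&(hs[...,0]<=20)&(hs[...,1]>150)&(hs[...,2]>50)
for r in range(136,330,6):
    x=np.where(m[r,150:370])[0]+150
    if len(x): 
        g=[u for u in range(x.min(),x.max()) if not m[r,u]]
        print(r,x.min(),x.max(),"gaps",len(g),(min(g),max(g)) if g else "", np.unique(np.diff(g)).tolist()[:4])
T=np.array([.5989,-.2243,.217]);n=hd(-110.2);yp=hd(-20.2);c=T+.0028*n-np.array([0,0,.054])
for q in((-22,30,-65),(-22,-30,-65),(-22,30,-15),(-22,-30,-15),(-22,30,65),(-22,-30,65),(22,30,65),(22,-30,65),(20,0,30),(20,0,55)):
    print(q,proj(f,c+(q[0]*n+q[1]*yp+np.array([0,0,q[2]]))/1e3).round(1))
for r in range(240,310,5): print(r,''.join('O' if m[r,u] else ('B' if 100<=hs[r,u,0]<=125 and hs[r,u,1]>100 else '.') for u in range(180,336,2)))
```

```text
142 223 290 gaps 0  []
148 221 291 gaps 0  []
154 219 293 gaps 0  []
160 217 294 gaps 0  []
166 215 296 gaps 0  []
172 214 298 gaps 0  []
178 212 299 gaps 0  []
184 210 301 gaps 0  []
190 208 302 gaps 0  []
196 206 304 gaps 0  []
202 205 305 gaps 0  []
208 203 307 gaps 0  []
214 201 308 gaps 0  []
220 199 310 gaps 0  []
226 197 311 gaps 0  []
232 195 313 gaps 0  []
238 194 314 gaps 0  []
244 192 316 gaps 0  []
250 191 317 gaps 25 (241, 265) [1]
256 192 318 gaps 33 (237, 269) [1]
262 193 316 gaps 26 (241, 266) [1]
268 194 315 gaps 15 (246, 260) [1]
274 195 314 gaps 15 (246, 260) [1]
280 196 313 gaps 15 (246, 260) [1]
286 196 311 gaps 0  []
292 197 309 gaps 0  []
298 198 308 gaps 0  []
304 202 306 gaps 0  []
(-22, 30, -65) [289.4 138.8]
(-22, -30, -65) [220.7 138.7]
(-22, 30, -15) [297.  166.2]
(-22, -30, -15) [213.4 166.1]
(-22, 30, 65) [319.8 247.9]
(-22, -30, 65) [191.7 247.7]
(22, 30, 65) [309.1 304.2]
(22, -30, 65) [201.7 304. ]
(20, 0, 30) [255.2 254.4]
(20, 0, 55) [255.3 286.5]
240 BBB....OOOOOOOOOOOOOOOOOOOOOOOOOOOOOOOOOOOOOOOOOOOOOOOOOOOOOOOOOOOOO....B...BB
245 ......OOOOOOOOO
[... 359 characters left out ...]
OOOOOOOOOOOOOOOOOOOOOOOOOO..........
270 .......OOOOOOOOOOOOOOOOOOOOOOOOOO........OOOOOOOOOOOOOOOOOOOOOOOOOOO..........
275 ........OOOOOOOOOOOOOOOOOOOOOOOOO........OOOOOOOOOOOOOOOOOOOOOOOOOOO..........
280 ........OOOOOOOOOOOOOOOOOOOOOOOOO........OOOOOOOOOOOOOOOOOOOOOOOOOO...........
285 ........OOOOOOOOOOOOOOOOOOOOOOOOO........OOOOOOOOOOOOOOOOOOOOOOOOO............
290 ........OOOOOOOOOOOOOOOOOOOOOOOOOOOOOOOOOOOOOOOOOOOOOOOOOOOOOOOOO.............
295 .........OOOOOOOOOOOOOOOOOOOOOOOOOOOOOOOOOOOOOOOOOOOOOOOOOOOOOOOO.............
300 .......BBOOOOOOOOOOOOOOOOOOOOOOOOOOOOOOOOOOOOOOOOOOOOOOOOOOOOOOO..............
305 ......BBBB.................OOOOOOOOOOOOOOOOOOOOOOOOOOOOOOOOOOOOO..............
```

The in-hand pose agrees to about 1 mm: hole seen at (253,256), predicted (255,254). I'll move to 30 mm in front of the screw and check the head through the hole.

```bash
python3 -c "
from h import *
go([.5933,-.2645,.1955],Rt(app(-110.5,15),hd(-20.5)))"; python3 -m crank '{"linear":[[0,-0.05,-0.04],[-0.01,-0.1,-0.086],[-0.022,-0.16,-0.086],[-0.022,-0.16,-0.086],[-0.022,-0.16,-0.086]],"delta_rot":[[0,0,0],[0,0,-0.01],[0,0,-0.01],[0,0,-0.01],[0,0,-0.01]],"fingers":[-1,-1,-1,-1,-1]}';python3 - <<'E'
from h import *
go([.5933,-.2645,.1955],Rt(app(-110.5,15),hd(-20.5)))
s=observe();T=s["position"];n=hd(-110.5);yp=hd(-20.5);c=T+.0028*n-.001*yp-np.array([0,0,.054]);sc=np.array([.5725,-.3173,.1715])
f=grab_frame("wrist");im=f["image"];hs=cv2.cvtColor(im,cv2.COLOR_RGB2HSV);np.savez("w6.npz",**f)
print("hole",proj(f,c+.02*n+[0,0,.03]),"slot top",proj(f,c+.02*n+[0,0,.055]),"head",proj(f,sc-.013*n))
m=(hs[...,0]>=3)&(hs[...,0]<=20)&(hs[...,1]>150)&(hs[...,2]>50)
for r in range(240,310,2): print(r,''.join('O' if m[r,u] else ('B' if 100<=hs[r,u,0]<=125 and hs[r,u,1]>100 else ('g' if hs[r,u,1]<90 and hs[r,u,2]>60 else '.')) for u in range(190,320,1)))
E
```

```text
t 15.15 pos [ 0.5998 -0.2259  0.2181] j [ 0.51  0.65 -0.57  1.56  0.63  1.19 -0.63] grip 0.0594 F [ 0.2  0.1 -1.6]
full lin [-0.026 -0.154 -0.09 ] rot [-0.003  0.001 -0.004] calls 1
clock: 15.65
position: [0.5952, -0.2628, 0.1958]
tool_rot: [-3.141, 0.258, 1.211]
force: [0.2, 0.6, -0.9]
grip_width: 0.0596
finger_force: 33.8
t 15.65 pos [ 0.5952 -0.2628  0.1958] j [ 0.56  0.68 -0.56  1.56  0.66  1.15 -0.6 ] grip 0.0596 F [ 0.2  0.6 -0.9]
full lin [-0.007 -0.007 -0.001] rot [-0.007  0.001  0.004] calls 1
hole [253.79504116 254.52998737] slot top [253.77691339 286.64642126] head [252.26751302 277.05830532]
240 gggOOOOOOOOOOOOOOOOOOOOOOOOOOOOOOOOOOOOOOOOOOOOOOOOOOOOOOOOOOOOOOOOOOOOOOOOOOOOOOOOOOOOOOOOOOOOOOOOOOOOOOOOOOOOOOOOOOOOOOOOOOOgggg
242 ggOOOOOOOOOOOOOOOOOOOOOOOOOOOOOOOOOOOOOOOOOOOOOOOOOOOOOOOOOOOOOOOOOOOOOOOOOOOOOOOOOOOOOOOOOOOOOOOOOOOOOOOOOOOOOOOOOOOOOOOOOOOO.ggg
244 g.OOOOOOOOOOOOOOOOOOOOOOOOOOOOOOOOOOOOOOOOOOOOOOOOOOOOOOOOOOOOOOOOOOOOOOOOOOOOOOOOOOOOOOOOOOOOOOOOOOOOOOOOOOOOOOOOOOOOOOOOOOOOOggg
246 gOOOOOOOOOOOOOOOOOOOOOOOOOOOOOOOOOOOOOOOOOOOOOOOOOOOOOOOO.............OOOOOOOOOO
[... 3535 characters left out ...]
OOOOOOOOOOOOOOg.ggg......
300 ....BBBgOOOOOOOOOOOOOOOOOOOOOOOOOOOOOOOOOOOOOOOOOOOOOOOOOOOOOOOOOOOOOOOOOOOOOOOOOOOOOOOOOOOOOOOOOOOOOOOOOOOOOOOOOOOOOO....ggg.....
302 ....BBBgOOOOOOOOOOOOOOOOOOOOOOOOOOOOOOOOOOOOOOOOOOOOOOOOOOOOOOOOOOOOOOOOOOOOOOOOOOOOOOOOOOOOOOOOOOOOOOOOOOOOOOOOOOOOOOg.gggg.g....
304 ...BBBBBg....OOOOOOOOOOOOOOOOOOOOOOOOOOOOOOOOOOOOOOOOOOOOOOOOOOOOOOOOOOOOOOOOOOOOOOOOOOOOOOOOOOOOOOOOOOOOOOOOOOOOOOOO...gggggg....
306 ..BB.BB.BBBBBBBBBBBBBBBBBBBBBBBBBBBBB...gg...gggggggg........................OOOOOOOOOOOOOOOOOOOOOOOOOOOOOOOOOOOOOOOOg.gg.ggggg...
308 ..BB.BB......g.gggggggggggggggggggggggggggg.ggggg.g.ggggggggggg.gg.gg.gggg.g.g..ggggg.........B.B.BBB...g..g..ggggggggggggggggg...
```

The screw's cross recess is seen through the slot at (252.5,276), predicted (252.3,277), so the alignment is within about 1 mm. I'll push in along the panel normal.

```bash
python3 -m crank '{"linear":[[-0.01,-0.024,0],[-0.02,-0.048,0],[-0.03,-0.072,0],[-0.04,-0.096,0],[-0.05,-0.12,0]],"delta_rot":[[0,0,0],[0,0,0],[0,0,0],[0,0,0],[0,0,0]],"fingers":[-1,-1,-1,-1,-1]}';python3 - <<'E'
from h import *
go([.5828,-.2926,.1955],Rt(app(-110.5,15),hd(-20.5)))
s=observe();T=s["position"];n=hd(-110.5);yp=hd(-20.5);c=T+.0028*n-.001*yp-np.array([0,0,.054]);sc=np.array([.5725,-.3173,.1715])
d=sc-.004*n-(c+.02*n+[0,0,.03]);print("neck-hole est: n,y,z",(d@n).round(4),(d@yp).round(4),d[2].round(4))
f=grab_frame("wrist");im=f["image"];hs=cv2.cvtColor(im,cv2.COLOR_RGB2HSV);np.savez("w7.npz",**f)
print("hole",proj(f,c+.02*n+[0,0,.03]),"slot top",proj(f,c+.02*n+[0,0,.055]),"head",proj(f,sc-.013*n))
m=(hs[...,0]>=3)&(hs[...,0]<=20)&(hs[...,1]>150)&(hs[...,2]>50)
for r in range(236,292,2): print(r,''.join('O' if m[r,u] else ('B' if 100<=hs[r,u,0]<=125 and hs[r,u,1]>100 else ('g' if hs[r,u,1]<90 and hs[r,u,2]>60 else '.')) for u in range(220,290,1)))
E
```

```text
clock: 16.2
position: [0.5824, -0.2931, 0.1959]
tool_rot: [-3.141, 0.258, 1.212]
force: [0.0, -0.5, -1.5]
grip_width: 0.0597
finger_force: 33.8
t 16.2 pos [ 0.5824 -0.2931  0.1959] j [ 0.6   0.68 -0.55  1.57  0.66  1.13 -0.55] grip 0.0597 F [ 0.  -0.5 -1.5]
full lin [ 0.001  0.002 -0.001] rot [-0.006  0.001  0.003] calls 1
neck-hole est: n,y,z -0.0007 0.0002 -0.0004
hole [253.79564998 254.47831003] slot top [253.77867509 286.60252047] head [254.04134529 243.5312886 ]
236 OOOOOOOOOOOOOOOOOOOOOOOOOOOOOOOOOOOOOOOOOOOOOOOOOOOOOOOOOOOOOOOOOOOOOO
238 OOOOOOOOOOOOOOOOOOOOOOOOOOOOOOO...gg..OOOOOOOOOOOOOOOOOOOOOOOOOOOOOOOO
240 OOOOOOOOOOOOOOOOOOOOOOOOOOOggggggg.gggggg.OOOOOOOOOOOOOOOOOOOOOOOOOOOO
242 OOOOOOOOOOOOOOOOOOOOOOOOOgggg...........ggggOOOOOOOOOOOOOOOOOOOOOOOOOO
244 OOOOOOOOOOOOOOOOOOOOOOOOgggggggggg..gggggggg.OOOOOOOOOOOOOOOOOOOOOOOOO
246 OOOOOOOOOOOOOOOOOOOOOOOOgggggggggg..gggggggggOOOOOOOOOOOOOOOOOOOOOOOOO
248 OOOOOOOOOOOOOOOOOOOOOOOOgggggggggggggggggggggOOOOOOOOOOOOOOOOOOOOOOOOO
250 OOOOOOOOOOOOOOOOOOOO.gg.ggggggggggggggggggggggOOOOOOOOOOOOOOOOOOOOOOOO
252 OOOOOOOOOOOOOOOOOOggB.g.
[... 771 characters left out ...]
OOOOOOOOOOOOOOOOOOOOOOOOO
274 OOOOOOOOOOOOOOOOOOOOOOOOOO.ggggggggggggg.OOOOOOOOOOOOOOOOOOOOOOOOOOOOO
276 OOOOOOOOOOOOOOOOOOOOOOOOOOggggggggggggg..OOOOOOOOOOOOOOOOOOOOOOOOOOOOO
278 OOOOOOOOOOOOOOOOOOOOOOOOOOgggggggggggggg.OOOOOOOOOOOOOOOOOOOOOOOOOOOOO
280 OOOOOOOOOOOOOOOOOOOOOOOOOOgggggggggggggg.OOOOOOOOOOOOOOOOOOOOOOOOOOOOO
282 OOOOOOOOOOOOOOOOOOOOOOOOO.gggggggggggggggOOOOOOOOOOOOOOOOOOOOOOOOOOOOO
284 OOOOOOOOOOOOOOOOOOOOOOOOO.g.g.gg.ggggg.ggOOOOOOOOOOOOOOOOOOOOOOOOOOOOO
286 OOOOOOOOOOOOOOOOOOOOOOOOOOOOOOOOOOOOOOOOOOOOOOOOOOOOOOOOOOOOOOOOOOOOOO
288 OOOOOOOOOOOOOOOOOOOOOOOOOOOOOOOOOOOOOOOOOOOOOOOOOOOOOOOOOOOOOOOOOOOOOO
290 OOOOOOOOOOOOOOOOOOOOOOOOOOOOOOOOOOOOOOOOOOOOOOOOOOOOOOOOOOOOOOOOOOOOOO
```

The head is through (cross recess at (254,242.5), in front of the plate) with no contact force. Now I'll lower 22 mm.

```bash
python3 -m crank '{"linear":[[0,0,-0.01],[0,0,-0.02],[0,0,-0.035],[0,0,-0.05],[0,0,-0.06]],"delta_rot":[[0,0,0],[0,0,0],[0,0,0],[0,0,0],[0,0,0]],"fingers":[-1,-1,-1,-1,-1]}';python3 -m crank '{"linear":[[0,0,-0.01],[0,0,-0.02],[0,0,-0.025],[0,0,-0.027],[0,0,-0.027]],"delta_rot":[[0,0,0],[0,0,0],[0,0,0],[0,0,0],[0,0,0]],"fingers":[-1,-1,-1,-1,-1]}';python3 - <<'E'
from h import *
go([.5828,-.2926,.1735],Rt(app(-110.5,15),hd(-20.5)))
s=observe();T=s["position"];n=hd(-110.5);yp=hd(-20.5);c=T+.0028*n-.001*yp-np.array([0,0,.054]);sc=np.array([.5725,-.3173,.1715])
d=sc-.004*n-(c+.02*n+[0,0,.052]);print("neck-seat est: n,y,z",(d@n).round(4),(d@yp).round(4),d[2].round(4))
E
```

```text
clock: 16.75
position: [0.5827, -0.2922, 0.1803]
tool_rot: [-3.14, 0.258, 1.212]
force: [-0.2, -0.7, -1.9]
grip_width: 0.0597
finger_force: 32.4
clock: 17.25
position: [0.5827, -0.2925, 0.1741]
tool_rot: [-3.141, 0.258, 1.212]
force: [0.0, 0.4, -0.4]
grip_width: 0.0597
finger_force: 32.4
t 17.25 pos [ 0.5827 -0.2925  0.1741] j [ 0.6   0.7  -0.54  1.59  0.68  1.1  -0.57] grip 0.0597 F [ 0.   0.4 -0.4]
full lin [ 0.    -0.001 -0.002] rot [-0.007  0.001  0.002] calls 1
neck-seat est: n,y,z 0.0 0.0001 -0.0006
```

```bash
python3 -m crank '{"linear":[[0,0,-0.004],[0,0,-0.008],[0,0,-0.008]],"delta_rot":[[0,0,0],[0,0,0],[0,0,0]],"fingers":[-1,-1,-1]}';python3 -c "
from h import *
go([.5828,-.2926,.1735],Rt(app(-110.5,15),hd(-20.5)))"
```

```text
clock: 17.55
position: [0.5827, -0.2925, 0.1719]
tool_rot: [-3.141, 0.258, 1.212]
force: [-0.9, -0.0, -1.5]
grip_width: 0.0599
finger_force: 32.4
t 17.55 pos [ 0.5827 -0.2925  0.1719] j [ 0.6   0.7  -0.54  1.59  0.68  1.09 -0.57] grip 0.0599 F [-0.9 -0.  -1.5]
full lin [ 0.001 -0.001  0.006] rot [-0.007  0.001  0.002] calls 1
```

```bash
python3 -m crank '{"linear":[[0,0,-0.004],[0,0,-0.004],[0,0,-0.004]],"delta_rot":[[0,0,0],[0,0,0],[0,0,0]],"fingers":[-1,-1,-1]}';python3 -m crank '{"linear":[[0,0,0],[0,0,0],[0,0,0],[0,0,0],[0,0,0]],"delta_rot":[[0,0,0],[0,0,0],[0,0,0],[0,0,0],[0,0,0]],"fingers":[0.7,0.7,0.7,0.7,0.7]}';python3 - <<'E'
from h import *
go([.5828,-.2926,.1735],Rt(app(-110.5,15),hd(-20.5)))
f=grab_frame("wrist");im=f["image"];hs=cv2.cvtColor(im,cv2.COLOR_RGB2HSV);np.savez("w8.npz",**f)
n=hd(-110.5);yp=hd(-20.5);sc=np.array([.5725,-.3173,.1715])
print("head",proj(f,sc-.013*n));c=sc-.024*n-[0,0,.052]
for q in((-22,30,-65),(-22,-30,-65),(-22,30,65),(-22,-30,65),(22,30,65),(22,-30,65),(20,0,30),(20,0,55)):print(q,proj(f,c+(q[0]*n+q[1]*yp+np.array([0,0,q[2]]))/1e3).round(1))
m=(hs[...,0]>=3)&(hs[...,0]<=20)&(hs[...,1]>150)&(hs[...,2]>50)
for r in range(130,320,5):print(r,''.join('O' if m[r,u] else ('B' if 100<=hs[r,u,0]<=125 and hs[r,u,1]>100 else ('g' if hs[r,u,1]<90 and hs[r,u,2]>60 else '.')) for u in range(180,330,2)))
E
```

```text
clock: 17.85
position: [0.5828, -0.2925, 0.1713]
tool_rot: [-3.141, 0.259, 1.212]
force: [-0.5, -0.1, 2.7]
grip_width: 0.0596
finger_force: 32.8
clock: 18.35
position: [0.5827, -0.2924, 0.171]
tool_rot: [-3.141, 0.258, 1.212]
force: [-0.3, -0.2, -0.7]
grip_width: 0.0726
finger_force: 0.0
t 18.35 pos [ 0.5827 -0.2924  0.171 ] j [ 0.6   0.71 -0.54  1.59  0.68  1.09 -0.58] grip 0.0726 F [-0.3 -0.2 -0.7]
full lin [ 0.    -0.001  0.01 ] rot [-0.007  0.001  0.002] calls 1
head [253.97862692 275.80638122]
(-22, 30, -65) [288.6 140.1]
(-22, -30, -65) [219.3 140.2]
(-22, 30, 65) [319.1 251.7]
(-22, -30, 65) [188.8 251.8]
(22, 30, 65) [308.5 308.3]
(22, -30, 65) [199.5 308.3]
(20, 0, 30) [254.  257.4]
(20, 0, 55) [254.  290.3]
130 ggggggggggggggggggggggggggggggggggggggggggggggggggggggggggggggggggggggggggg
135 ggggggggggggggggggggggggggggggggggggggggggggggggggggggggggggggggggggggggggg
140 ggggggggggggggggggggggggggggggggggggggggggggggggggggggggggggggggggggggggggg
145 gggggggggggggggggggg.OOOOOOOOOOOOOOOOOOOOOOOOOOOOOOOOOOgggggggggggggggggggg
150 ggggggggggggggggggg.OOOOOOOOOOOOOOOOOOOOOOOOOOOOO
[... 1966 characters left out ...]
OOOOOOOOOOOOOOOOOgg.......ggOOOOOOOOOOOOOOOOOOOOOOO.Bg......
280 ......BOOOOOOOOOOOOOOOOOOOOOOOO.ggggg.ggggg.OOOOOOOOOOOOOOOOOOOOOOg........
285 ......B.OOOOOOOOOOOOOOOOOOOOOOOOgggggggggggOOOOOOOOOOOOOOOOOOOOOOOBg...g...
290 ..BB...BOOOOOOOOOOOOOOOOOOOOOOOOOOOOggg.OOOOOOOOOOOOOOOOOOOOOOOOOgB....Bg..
295 .BBB...B.OOOOOOOOOOOOOOOOOOOOOOOOOOOOOOOOOOOOOOOOOOOOOOOOOOOOOOOOB...BBBBg.
300 BBBBBBBBBOOOOOOOOOOOOOOOOOOOOOOOOOOOOOOOOOOOOOOOOOOOOOOOOOOOOOOO.B...BBBBB.
305 BBBBBBBBBg.........OOOOOOOOOOOOOOOOOOOOOOOOOOOOOOOOOOOOOOOOOOOOOBBBBBBBBBBB
310 BBBBBBBBBBB.B.B..BB....B...B.BBBBBBBBBBBBBBBBBBBB..BBBBBBBB.BB.BBBBBBBBBBBB
315 .BBBBBBBBBBBBBBBBBB.BBBB.BBBBBBBBBBBBBBBBBBBBBBBBBBBBBBBBBBBBBBBBBBBBBBBBB.
```

It touched the screw at 2.7 N, was released, and hangs where predicted. I'll back out along the tool axis.

```bash
python3 -m crank '{"linear":[[0.01,0.025,0.1],[0.02,0.05,0.2],[0.03,0.08,0.32],[0.04,0.11,0.44],[0.05,0.14,0.55]],"delta_rot":[[0,0,0],[0,0,0],[0,0,0],[0,0,0],[0,0,0]],"fingers":[0.7,0.7,0.7,0.7,0.7]}';python3 -m crank '{"linear":[[0.03,0.1,0],[0.06,0.2,0],[0.1,0.3,0],[0.1,0.3,0],[0.1,0.3,0]],"delta_rot":[[0,0,0],[-0.2,0.08,0],[-0.4,0.15,0],[-0.6,0.22,0],[-0.8,0.3,0]],"fingers":[0.7,0.7,0.7,0.7,0.7]}';python3 - <<'E'
from h import *
from scipy.optimize import least_squares
go([.6,-.2,.3],Rt(app(-110.5,45),hd(-20.5)))
f=grab_frame("wrist");im=f["image"];hs=cv2.cvtColor(im,cv2.COLOR_RGB2HSV);np.savez("w9.npz",**f)
n=hd(-110.5);yp=hd(-20.5);sc=np.array([.5725,-.3173,.171]);c=sc-.024*n-[0,0,.052]
P=[c+(np.array(q)@np.array([n,yp,[0,0,1]]))/1e3 for q in((-22,30,-65),(-22,-30,-65),(-22,30,65),(-22,-30,65),(22,30,65),(22,-30,65),(20,0,30),(20,0,55))]
print(np.array([proj(f,p) for p in P]).round(1).tolist(),"head",proj(f,sc-.013*n))
m=((hs[...,0]>=3)&(hs[...,0]<=20)&(hs[...,1]>150)&(hs[...,2]>50)).astype(np.uint8)
nn,l,st,ce=cv2.connectedComponentsWithStats(m)
u=np.array([proj(f,p) for p in P]).mean(0).astype(int)
for i in range(1,nn):
    if st[i,4]>300: print(st[i])
x0,x1=int(min(proj(f,p)[0] for p in P))-12,int(max(proj(f,p)[0] for p in P))+12
y0,y1=int(min(proj(f,p)[1] for p in P))-10,int(max(proj(f,p)[1] for p in P))+10
print(x0,x1)
for r in range(max(y0,0),min(y1,384),4):print(r,''.join('O' if m[r,u] else ('B' if 100<=hs[r,u,0]<=125 and hs[r,u,1]>100 else ('g' if hs[r,u,1]<90 and hs[r,u,2]>60 else '.')) for u in range(max(x0,0),min(x1,512),2)))
E
```

```text
clock: 18.9
position: [0.5953, -0.2571, 0.3101]
tool_rot: [-3.141, 0.258, 1.212]
force: [-0.0, -0.1, -0.4]
grip_width: 0.0723
finger_force: 0.0
clock: 19.4
position: [0.6208, -0.1811, 0.3091]
tool_rot: [3.141, 0.71, 1.213]
force: [-0.7, -0.3, 0.7]
grip_width: 0.0725
finger_force: 0.0
t 19.4 pos [ 0.6208 -0.1811  0.3091] j [ 0.18  0.68 -0.47  1.4   0.84  1.63 -0.79] grip 0.0725 F [-0.7 -0.3  0.7]
full lin [-0.083 -0.076 -0.036] rot [-0.135  0.052 -0.001] calls 1
[[278.4, 91.8], [233.8, 91.8], [284.1, 171.5], [229.4, 171.5], [280.6, 191.8], [232.2, 191.8], [256.3, 167.7], [256.4, 184.1]] head [256.41824023 178.11217001]
[ 229   93   55   99 4561]
[   9  132   97   60 4033]
217 296
81 gggggggggggggggggggggggggggggggggggggggg
85 gggggggggggggggggggggggggggggggggggggggg
89 gggggggggggggggggggggggggggggggggggggggg
93 gggggggggOOOOOOOOOOOOOOOOOOOO..ggggggggg
97 gggggggggOOOOOOOOOOOOOOOOOOOOOOggggggggg
101 gggggggggOOOOOOOOOOOOOOOOOOOOOO.gggggggg
105 ...g....gOOOOOOOOOOOOOOOOOOOOOO.gggggggg
109 BB.B..BBgOOOOOOOOOOOOOOOOOOOOOOOgggggggg
113 BB.....B.OOOOOOOOOOOOOOOOOOOOOOOgggggggg
117 BBBB.BBB
[... 232 characters left out ...]
OOOOOOOOOOOOOOOOO.B..B.BB
141 BBBBBBBOOOOOOOOOOOOOOOOOOOOOOOOOOB..BBBB
145 BBBBBBBOOOOOOOOOOOOOOOOOOOOOOOOOOB.B.BBB
149 BBBBBBBOOOOOOOOOOOOOOOOOOOOOOOOOOg.B.BBB
153 BBBBBBBOOOOOOOOOOOOOOOOOOOOOOOOOOgBBBBBB
157 BBBBBB.OOOOOOOOOOOOOOOOOOOOOOOOOOg..BBBB
161 BBBBBBgOOOOOOOOOOOOOOOOOOOOOOOOOOgB.BBBB
165 BBBBBB.OOOOOOOOOgB....BgOOOOOOOOOgBBBBBB
169 BBBBBBOOOOOOOOOOB...B.BBOOOOOOOOO.BBBBBB
173 BBBBBB.OOOOOOOOOOOg.BgOOOOOOOOOOOOBBBBBB
177 BBBBBBgOOOOOOOOOOOgg.ggOOOOOOOOOOgBBBBBB
181 BBBBBBBOOOOOOOOOO.gggggOOOOOOOOOOBBBBBBB
185 BBBBBBBOOOOOOOOOOOO..OOOOOOOOOOOOBBBBBBB
189 BBBBBBB.OOOOOOOOOOOOOOOOOOOOOOOOgBBBBBBB
193 BBBBBBBBBBBBBBBBBBBBBBBBBBBBBBBBBBBBBBBB
197 BBBBBBBBBBBBBBBBBBBBBBBBBBBBBBBBBBBBBBBB
```

The pocket's outline spans (229–284, 93–192), against a predicted hanging outline of (229–284, 92–192). The head is at the slot top and the arm is clear, so I'm handing in.

```bash
python3 -m crank '{"linear":[[0,0,0],[0,0,0],[0,0,0],[0,0,0],[0,0,0]],"delta_rot":[[0,0,0],[0,0,0],[0,0,0],[0,0,0],[0,0,0]],"fingers":[0.7,0.7,0.7,0.7,0.7]}';python3 - <<'E'
from h import *
f=grab_frame("wrist")["image"].astype(int);print("settled diff",np.abs(f-np.load("w9.npz")["image"])[90:195,225:290].mean().round(1))
print(bot.job_done())
E
```

```text
clock: 19.95
position: [0.62, -0.1833, 0.309]
tool_rot: [3.141, 0.705, 1.21]
force: [-0.4, -0.4, -1.3]
grip_width: 0.0724
finger_force: 0.0
settled diff 3.0
the job is handed in; nothing more can be done
None
```

The pocket is hanging on the screw, neck at the top of the slot and released, with the arm clear, and I handed the job in at about 20 s; no verdict came back, but the last camera check matched the expected hanging pose to within about 1 px.

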